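# Ratchet the drum clamp tight

### The job

Lock the grinder's drum for cleaning: its clamping lever has almost run out of room, so lift the lever off its teeth, swing it back counter-clockwise without loosening the clamp, let it drop into the teeth again, and turn it clockwise until the red pointer is well inside the green patch. Leave the lever seated and released, and leave the other things where they stand.

Things in the scene. Friction and masses are not known exactly. Their poses are not given: they have to be found in the camera images.
- clamp_axis (a point): Fixed point on the lever's pivot axis, on the top face of the grinder's grey sloping deck. z: the pivot axis, up out of the deck, leaning 35 degrees from vertical towards the grinder's front (the robot's side); x: up the slope, to the drum; y: level, left seen from the front. Two stop pins, 10 mm thick, 68 mm tall, stand on the deck at x -30, y +40 and -40 mm; they limit the lever's direction to 0.7 rad either side of straight down the slope (-x)
- guard_bar (a point): Middle of the underside of the level round steel bar over the lever, 250 mm above the table: 20 mm thick, 370 mm long, on 18 mm posts 170 mm to each side. x: horizontally towards the drum, y: along the bar, z up. A gripper held straight down on the handle would hit it: tilt the tool so that its fingers run along -z of clamp_axis
- lever_grip (a point): Centre of the lever's red handle with a white line on top, a block 56 mm long (radially), 20 mm wide, 32 mm tall, 100 mm from the pivot axis and 56 mm above the deck when seated. Turns and lifts with the lever. z: along the pivot axis, up; x: from the handle to the pivot; y: across the handle (the 20 mm to pinch). A 14 mm wide steel arm joins it to a 60 mm round boss
- lever_swing (a joint): Turn of the lever relative to the screw (rad), clockwise seen from above positive: 0 at the start, when it is seated; seated again at -0.449, -0.898 and so on (14 teeth), each with about 0.04 of play either way. Turns very easily when lifted; let go while lifted, it springs down into the nearest gap of the teeth. Constant while the lever is seated and turned
- lever_lift (a joint): How far the lever is pulled up along the pivot axis (m): 0 seated in its teeth, at most 0.016; clear of the teeth from 0.008 on (0.011 to 0.014 is good). A spring pulls it down: about 7 N to start, 10 N at the top, its weight (0.22 kg) included
- clamp_screw (a joint): Turn of the screw under the lever (rad), growing as it tightens, clockwise seen from above; starts at 0 to 0.25, with the lever pointing 0.38 rad more than that to the left (+y) of straight down the slope. Its red pointer is in the deck's green patch (up the slope from the pivot) from 0.85 on; firm stop at 1.05. The seated lever carries it both ways, against 0.3 N m; lever lifted, it stays put. Below -0.2 it counts as loosened
- jar: closed glass jar with steel lid, 70 mm across, 100 mm tall, beside the grinder; leave alone; origin under its centre
- steel_cup: open steel cup, 68 mm across, 85 mm tall, beside the grinder; leave alone; origin under its centre
- tin: brass-coloured round tin, 60 mm across, 50 mm tall, standing on the grinder's base plate beside the drum; leave alone; origin under its centre
- scraper: spatula lying on the table; leave alone; origin under its middle
- bowl: white bowl, 140 mm across, 55 mm tall; leave alone; origin under its centre
- mould: flat chocolate mould 130 x 220 x 22 mm; leave alone; origin under its centre
- tub: white plastic tub, 100 mm across, 120 mm tall; leave alone; origin under its centre

How it is judged:
By the outcome, as a careful person would: the job done as asked, in the order asked, and still so for the second after the job is handed in, with the robot touching nothing.
It also fails if it takes over 43 s, if anything falls off the work surface, if the arm or the gripper's body presses on something with over 40 N, if the wrist force passes 120 N, or if a joint passes its speed limit or range.

### The arm

A 6-joint arm with a two-finger parallel gripper is mounted at the origin on the work surface. World frame = base frame: x ahead of the robot, y to its left, z up, the work surface at z = 0. Lengths are in mm, angles in rad, forces in N, time in s.
With the tool pointing down it reaches from about 275 to 750 mm from the base axis. Payload 10.2 kg.
Tool frame: the origin (TCP) lies midway between the tips of the shut fingers; the grasp point (between the pads) lies 19 mm behind it (ctrl.grasp_offset is the distance from the TCP to the grasp point, in mm); z points along the fingers, y is the line along which they close (so a half turn about z gives the same grasp; the last joint's range is limited). The gripper opens to 85 mm and grips with 20 to 120 N. Pads are 22 mm wide; open, the fingers measure 114 mm over their backs; the gripper's body (76 mm by 85 mm) begins 54 mm behind the grasp point. The pads swing forward as they close: fully open they stand 13 mm farther back than shut.
Start: joints at [-1.324, 0.313, 1.498, -0, 1.331, -0.223], TCP at [237.661, -468.133, 231.294] pointing down, gripper open.
Joint ranges: [-2.94, 2.94], [-0.97, 2.17], [0.19, 2.56], [-1.23, 4.37], [0.02, 3.11], [-2.88, 2.88]. Speed limits (rad/s): [2.39, 2.39, 3.01, 3.14, 3.14, 3.14].

### API

Orientations are given as a unit quaternion [w, x, y, z].
In Python, from rig import ctrl, viewer, models gives the robot as it stands. The module is installed in compiled form; this text tells all that it offers.
- The arm moves only by the shell command python3 -m pendant 'ROWS' [OPENING] [FORCE]. ROWS is text: rows parted by semicolons, each of 4 numbers parted by spaces: the shift along the tool's x, y, z in m, then the turn about the tool's z in rad. In form: x y z yaw; .... A call has 1 to 10 rows; each row shifts and turns the commanded pose from where the row before left it, along the tool's axes as they then stand; what a row does not reach is not made up. A row lasts 1/8 s, in which the tool goes at most 62.5 mm and 10.7 degrees, less where a joint would pass 70% of its speed; a pose out of reach is approached as far as the arm can. A call is refused whole if a number of a shift passes 0.0625 or a number of a turn 0.188, either way. A call with a gripper value outside its range is refused whole. OPENING is the opening, from 0 (shut) to 1 (fully open), set as the call begins (- or left out, the last holds). The fingers move at their own pace and stop on an object; FORCE is the grip in N (left out, the last holds). Time passes only in rows, so rows that do not move let the fingers close. It gives the time, the measured TCP pose, the force, the opening and the grip force at its end, in the units of the state.
- ctrl.sense(): the state, without advancing time (a new reading comes with each control period).
- viewer.capture(name): name is "scene" or "top" or "wrist"; returns a dict with "color" (384x512x3 uint8, red, green, blue), "vertical_fov" (degrees; the focal length in pixels is half the picture's height over the tangent of half this angle, whatever the lens; pixels are square), "cx", "cy" (the principal point, pixels), "pose" (4x4, takes a point from camera to world coordinates). Camera axes: x right, y down, z forward; pixel columns grow to the right and rows downward; lengths in mm; the calibration is good to about 2 mm. A picture is of the moment at which its call begins. There is no depth.
- ctrl.finish_job(): hands the job in; it is judged then, once.
Trained networks look in the newest picture that a camera, given by its name, has taken for a name from the list of things; names that differ only in an ending like _2 or _b are one class to them, and where a whole thing is asked for, a point or a joint stands for the part that bears it (a point fixed in the world has none). Each returns a list of dicts, best first, with "p" (0 to 1); they miss things now and then, are a little off and sometimes report something else, mostly with a low value. They report only what shows in the picture. A call takes as long as a camera call.
- models.boxes_of(camera, query): "at" ([x, y, z] in mm, in world coordinates, good to about 4 mm: the middle of the surface that is visible of it).
The state is a dict: "time_s": time; "joints": joint angles; "dq": joint speeds; "tau": joint torques, N m; "eef_pos": TCP position; "ee_rot": TCP orientation; "force": force on the tool from outside, world axes, zero at the start; "wrist_torque": the same for the moment, N m; "grip_width": opening from 0.0 (shut) to 1.0 (fully open); "grip_force": force on a finger pad.
Only numpy, scipy, OpenCV 4.12 (cv2) and the standard library are available. Lean on these libraries where they do the work, as an engineer would, in place of code of your own. Each camera call takes 0.05 s, during which the arm holds its last target. There are 200 camera calls.

## Working session

There is one attempt and no reset: what is moved stays moved. The work goes in short steps, Python scripts to look and compute and a shell command to move; the robot and the scene stay as the last step left them, time stands still between calls to the robot, and variables do not carry over. Pictures are saved under pics/ and viewed, at most 10 in all, crops included, and the job is handed in when it is done.

```bash
mkdir -p pics; python3 - <<'E'
from rig import ctrl, viewer, models
import cv2,numpy as np
s=ctrl.sense();print(s)
ims=[]
for c in("scene","top"):
    v=viewer.capture(c);cv2.imwrite(f"pics/{c}0.png",v["color"][:,:,::-1]);print(c,v["vertical_fov"],v["cx"],v["cy"],np.round(v["pose"],3).tolist())
    for q in("clamp_axis","guard_bar","lever_grip","clamp_screw","jar","steel_cup","tin","tub","bowl"):
        r=models.boxes_of(c,q);print(q,[(np.round(a["at"]).tolist(),round(a["p"],2)) for a in r[:2]])
E
```

```text
{'time_s': 0.0, 'joints': array([-1.32440681e+00,  3.13481509e-01,  1.49842971e+00, -1.16074741e-06,
        1.33098884e+00, -2.23367753e-01]), 'dq': array([ 0.00266233,  0.00082681, -0.00128025, -0.00123199, -0.00039785,
       -0.00124521]), 'tau': array([-8.59081010e-04, -4.12270832e+01, -2.59750378e+01, -2.49346367e-04,
        4.11034824e-03, -4.32145839e-06]), 'eef_pos': array([ 237.59299182, -467.8798372 ,  230.72172693]), 'ee_rot': array([-6.53652297e-04,  9.72542353e-01,  2.32725040e-01, -8.08816025e-06]), 'force': array([-0.44049823,  0.6195559 , -0.14571677]), 'wrist_torque': array([-0.03756345, -0.01331527, -0.01377016]), 'grip_force': 0.0, 'grip_width': 0.9958575542506857}
scene 50.7078090283663 256.3222827866439 189.54486096422727 [[0.793, 0.425, -0.437, 1171.106], [0.609, -0.576, 0.545, -827.876], [-0.02, -0.699, -0.715, 1235.557], [0.0, 0.0, 0.0, 1.0]]
clamp_axis [([589.0, -136.0, 143.0], 0.98), ([559.0, -105.0, 171.0], 0.43)]
guard_bar [([722.0, -177.0, 82.0], 0.79)]
lever_grip [([562.0, -104.0, 168.0], 0.55)]
clamp_screw [([578.0, -117.0, 151.0], 0.81)]
jar [([578.0, 148.0, 70.0], 0.77)]
steel_cup [([508.0, -352.0, 59.0], 0.63), ([400.0, -496.0, 23.0], 0.36)]
tin []
tub [([658.0, -501.0, 115.0], 0.9)]
bowl [([401.0, -496.0, 25.0], 0.76)]
top 42.51832477570682 258.3676442990029 196.02296467516896 [[-0.03, -0.981, 0.191, 201.486], [-1.0, 0.031, 0.001, 5.832], [-0.007, -0.191, -0.982, 1655.559], [0.0, 0.0, 0.0, 1.0]]
clamp_axis [([578.0, -102.0, 130.0], 0.7)]
guard_bar [([644.0, -115.0, 78.0], 0.68)]
lever_grip [([544.0, -87.0, 160.0], 0.98)]
clamp_screw [([543.0, -87.0, 160.0], 0.72), ([562.0, -92.0, 145.0], 0.63)]
jar [([552.0, 158.0, 103.0], 0.63)]
steel_cup [([517.0, -360.0, 47.0], 0.67), ([620.0, -473.0, 120.0], 0.16)]
tin [([654.0, 33.0, 69.0], 0.53)]
tub [([555.0, 160.0, 100.0], 0.33)]
bowl [([416.0, -514.0, 22.0], 0.85)]
```

```bash
python3 - <<'E'
import cv2,numpy as np
a=cv2.imread("pics/scene0.png");b=cv2.imread("pics/top0.png")
cv2.imwrite("pics/a.png",a)
c=cv2.resize(b[40:230,170:400],None,fx=3,fy=3,interpolation=cv2.INTER_CUBIC);cv2.imwrite("pics/b.png",c)
E
```

```text
(no output)
```

View pics/a.png

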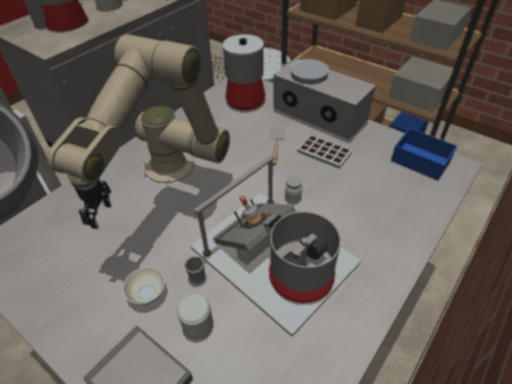

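View pics/b.png

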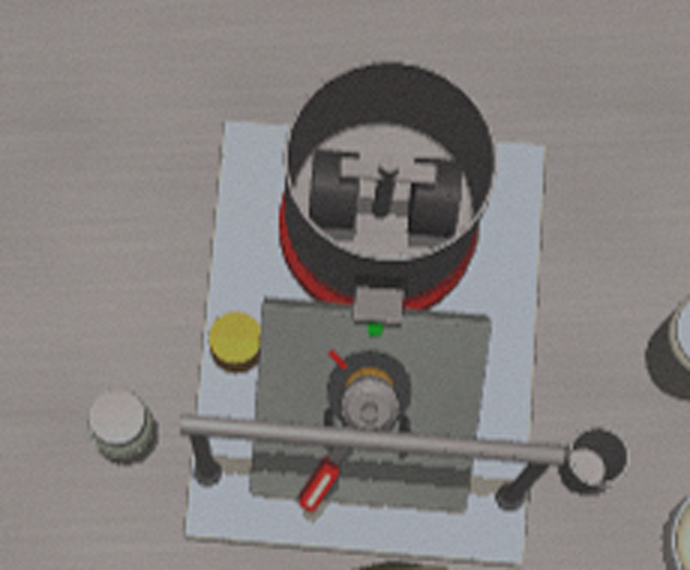

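The top picture (crop) shows the red handle at (320,485), the boss at (370,400), the pointer at (337,358) pointing left of the green patch at (376,330), and the bar running from (180,425) to (565,455). The scene picture shows the arm well clear, to the right of the grinder. The pendant offers no tilt, so I'll check how it describes its rows and get the geometry.

```bash
python3 -m pendant 2>&1 | head -20; cat > geo.py <<'E'
import numpy as np
def ray(v,p):
    f=192/np.tan(np.radians(v["vertical_fov"]/2));P=np.array(v["pose"])
    d=P[:3,:3]@[(p[0]-v["cx"])/f,(p[1]-v["cy"])/f,1];return P[:3,3],d/np.linalg.norm(d)
def tri(*rs):
    A=sum(np.eye(3)-np.outer(d,d) for o,d in rs);b=sum((np.eye(3)-np.outer(d,d))@o for o,d in rs)
    x=np.linalg.solve(A,b);return x,[np.linalg.norm(np.cross(x-o,d)) for o,d in rs]
def atz(r,z): return r[0]+r[1]*(z-r[0][2])/r[1][2]
E
python3 - <<'E'
from geo import *
from rig import viewer
import cv2
t=viewer.capture("top");s=viewer.capture("scene")
c=lambda p:(170+p[0]/3-.33,40+p[1]/3-.33)
a=atz(ray(t,c((180,425))),260);b=atz(ray(t,c((567,455))),260)
print("bar",a,b,(a+b)/2,np.linalg.norm(a-b),"yaw",np.arctan2(a[0]-b[0],a[1]-b[1])*-1)
def red(v,box):
    h=cv2.cvtColor(v["color"],cv2.COLOR_RGB2HSV).astype(int);m=((h[...,0]<8)|(h[...,0]>172))&(h[...,1]>140)&(h[...,2]>70)
    k=np.zeros_like(m);k[box[1]:box[3],box[0]:box[2]]=1;m=(m&k).astype(np.uint8)
    n,l,st,ce=cv2.connectedComponentsWithStats(m);return [(st[i].tolist(),np.round(ce[i],1).tolist()) for i in range(1,n) if st[i][4]>3]
print(red(t,(260,150,320,220)));print(red(s,(225,185,275,235)))
x=s["color"][185:255,205:305,::-1];cv2.imwrite("pics/c.png",cv2.resize(x,None,fx=7,fy=7,interpolation=cv2.INTER_CUBIC))
E
```

```text
invalid input
bar [519.12684806  88.58313987 260.        ] [ 477.8320302  -282.65593048  260.        ] [498.47943913 -97.03639531 260.        ] 373.52872625351665 yaw -0.11077970363290786
[([280, 157, 6, 6, 16], [282.5, 159.5]), ([270, 193, 13, 17, 81], [276.1, 200.8])]
[([242, 199, 4, 5, 13], [243.7, 201.2])]
```

View pics/c.png

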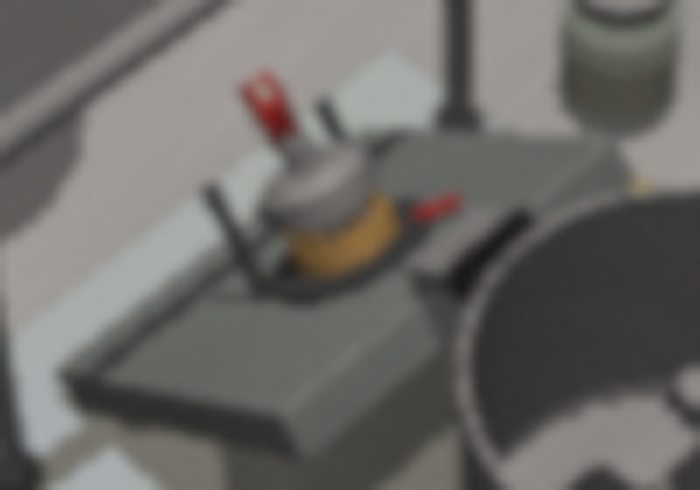

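The crop shows the handle top near (265,103), the pin tops at (325,102) for +y and (210,188) for -y, and the pointer at (437,208). The rows carry no tilt. An unreachable pose is only approached, so I'll see what the arm does near its reach limit, high up and in the grinder's direction.

```bash
python3 -m pendant '.0257 -.0277 -.0448 0;.0257 -.0277 -.0448 0;.0257 -.0277 -.0448 0;.0257 -.0277 -.0448 0;.0257 -.0277 -.0448 0;.0257 -.0277 -.0448 0' 
python3 - <<'E'
from geo import *
from rig import viewer
from scipy.optimize import least_squares
t=viewer.capture("top");s=viewer.capture("scene")
def proj(v,p):
    P=np.array(v["pose"]);q=P[:3,:3].T@(p-P[:3,3]);f=192/np.tan(np.radians(v["vertical_fov"]/2));return np.array([v["cx"]+f*q[0]/q[2],v["cy"]+f*q[1]/q[2]])
def fr(psi):
    h=np.array([np.cos(psi),np.sin(psi),0]);u=np.array([0,0,1.]);a=np.radians(35);x=h*np.cos(a)+u*np.sin(a);z=-h*np.sin(a)+u*np.cos(a);return np.c_[x,np.cross(z,x),z]
def model(k):
    P=k[:3];F=fr(k[4]);L=lambda *a:P+F@np.array(a,float);f=k[3]
    return P,F,L,f
def res(k):
    P,F,L,f=model(k);r=100
    H=L(-r*np.cos(f),r*np.sin(f),72)
    e=[proj(t,H)-(276.3,201.2),proj(s,H)-(243,199.5),proj(s,L(-30,40,68))-(251,199.1),proj(s,L(-30,-40,68))-(234.6,211.4),proj(t,L(0,0,k[5]))-(293,172.8)]
    return np.r_[np.concatenate(e),(k[4]+.111)/.02]
o=least_squares(res,[560,-100,80,.5,-.111,60]);print(np.round(o.x,3),np.round(o.fun,1))
P,F,L,f=model(o.x);print("grip",L(-100*np.cos(f),100*np.sin(f),56))
E
```

```text
time_s: 1.85
eef_pos: [299.9, -248.6, 501.7]
ee_rot: [0.0, 0.973, 0.233, 0.0]
force: [1.5, -0.2, 1.0]
grip_width: 1.003
grip_force: 0.0
[ 5.88218e+02 -1.06930e+02  1.20478e+02  4.60000e-01 -1.16000e-01
  4.24470e+01] [ 0.2  0.3 -0.4 -1.5  0.2  0.8  0.7  0.6  0.2 -0.  -0.3]
grip [488.55602872 -50.60031477 114.95207116]
```

```bash
python3 -m pendant '.0485 -.0222 -.025 0;.0485 -.0222 -.025 0;.0485 -.0222 -.025 0;.0485 -.0222 -.025 0;.0485 -.0222 -.025 0;.0485 -.0222 -.025 0;.025 0.01 -.05 0;.025 0.01 -.05 0'; python3 -c "
from rig import ctrl
print(ctrl.sense()['joints'])"
```

```text
time_s: 2.95
eef_pos: [477.2, 0.6, 644.1]
ee_rot: [0.006, 0.972, 0.233, 0.025]
force: [-0.8, 0.3, 0.7]
grip_width: 1.001
grip_force: 0.0
[-0.2517539   0.43633168  0.18702143  0.0198876   2.4680177   0.86509817]
```

```bash
cat > st.py <<'E'
from rig import ctrl
import numpy as np
from scipy.spatial.transform import Rotation as R
s=ctrl.sense();w,x,y,z=s["ee_rot"];M=R.from_quat([x,y,z,w]).as_matrix()
print("t",s["time_s"],"q",np.round(s["joints"],3),"pos",np.round(s["eef_pos"],1),"F",np.round(s["force"],1))
print(np.round(M,3).tolist());d=M[:,2];print("tilt deg",np.degrees(np.arccos(-d[2])),"az",np.arctan2(d[1],d[0]))
E
python3 -m pendant '.04 .02 -.03 0;.04 .02 -.03 0'; python3 st.py
```

```text
time_s: 3.2
eef_pos: [509.2, 0.6, 630.1]
ee_rot: [0.011, 0.972, 0.232, 0.045]
force: [0.3, -1.0, 0.3]
grip_width: 1.002
grip_force: 0.0
t 3.2 q [-0.24   0.468  0.187  0.032  2.395  0.886] pos [5.092e+02 6.000e-01 6.301e+02] F [ 0.3 -1.   0.3]
[[0.888, 0.45, 0.093], [0.452, -0.892, -0.001], [0.083, 0.042, -0.996]]
tilt deg 5.331338390837316 az -0.00642875384936956
```

The tool tilts outward at the reach limit, in the direction I need. I'll go on.

```bash
python3 -m pendant '0 0 -.06 0;0 0 -.06 0'; python3 st.py;  python3 -m pendant '.046 .038 0 0;.046 .038 0 0'; python3 st.py
```

```text
time_s: 3.45
eef_pos: [451.3, 0.6, 673.7]
ee_rot: [0.015, 0.971, 0.232, 0.062]
force: [0.1, 0.7, -0.0]
grip_width: 0.999
grip_force: 0.0
t 3.45 q [-0.28   0.371  0.187  0.056  2.461  0.867] pos [4.513e+02 6.000e-01 6.737e+02] F [ 0.1  0.7 -0. ]
[[0.885, 0.449, 0.126], [0.452, -0.892, 0.0], [0.113, 0.057, -0.992]]
tilt deg 7.2630167934346845 az 0.00024440440059535397
time_s: 3.7
eef_pos: [528.6, -24.4, 630.0]
ee_rot: [0.019, 0.97, 0.231, 0.078]
force: [1.2, 0.1, -1.0]
grip_width: 1.003
grip_force: 0.0
t 3.7 q [-0.29   0.473  0.188  0.061  2.326  0.857] pos [528.6 -24.4 630. ] F [ 1.2  0.1 -1. ]
[[0.881, 0.446, 0.159], [0.452, -0.892, -0.001], [0.141, 0.073, -0.987]]
tilt deg 9.160805199165095 az -0.009119851524628676
```

```bash
python3 -m pendant '.026 .048 0 0;.026 .048 0 0;0 0 -.06 0;0 0 -.06 0'; python3 st.py;  python3 -m pendant '.046 -.038 0 0;.046 -.038 0 0;.02 0 -.05 0;.02 0 -.05 0'; python3 st.py
```

```text
time_s: 4.2
eef_pos: [512.1, -74.5, 652.3]
ee_rot: [0.03, 0.967, 0.23, 0.108]
force: [0.6, -0.5, 1.0]
grip_width: 0.998
grip_force: 0.0
t 4.2 q [-0.412  0.432  0.187  0.11   2.31   0.773] pos [512.1 -74.5 652.3] F [ 0.6 -0.5  1. ]
[[0.871, 0.439, 0.223], [0.452, -0.892, -0.009], [0.195, 0.109, -0.975]]
tilt deg 12.895626239951095 az -0.0399136049669541
time_s: 4.7
eef_pos: [505.4, 49.4, 671.3]
ee_rot: [0.036, 0.963, 0.23, 0.137]
force: [-1.1, -0.1, 0.9]
grip_width: 0.999
grip_force: 0.0
t 4.7 q [-0.153  0.397  0.186  0.048  2.276  0.985] pos [505.4  49.4 671.3] F [-1.1 -0.1  0.9]
[[0.857, 0.434, 0.28], [0.453, -0.891, -0.006], [0.247, 0.132, -0.96]]
tilt deg 16.257695907102935 az -0.0210278242668697
```

```bash
python3 -m pendant '-.028 .052 0 0;-.028 .052 0 0;-.02 .055 0 0;.02 .04 -.04 0;.03 .04 -.03 0;.01 .01 -.058 0;.01 .01 -.058 0'; python3 st.py;  python3 -m pendant '.04 .04 0 0;.04 .04 0 0;.01 .01 -.058 0;.01 .01 -.058 0;.04 .03 -.02 0;.04 .03 -.02 0'; python3 st.py
```

```text
time_s: 5.58
eef_pos: [454.8, -146.3, 709.0]
ee_rot: [0.06, 0.955, 0.227, 0.182]
force: [-1.3, -0.0, 1.2]
grip_width: 1.004
grip_force: 0.0
t 5.575 q [-0.674  0.323  0.187  0.281  2.288  0.652] pos [ 454.8 -146.3  709. ] F [-1.3 -0.   1.2]
[[0.831, 0.412, 0.374], [0.455, -0.89, -0.032], [0.32, 0.196, -0.927]]
tilt deg 22.04405922188476 az -0.08412147877362276
time_s: 6.32
eef_pos: [486.8, -154.7, 723.8]
ee_rot: [0.092, 0.941, 0.221, 0.241]
force: [-0.5, 0.4, 0.5]
grip_width: 1.0
grip_force: 0.0
t 6.325 q [-0.671  0.324  0.187  0.309  2.149  0.672] pos [ 486.8 -154.7  723.8] F [-0.5  0.4  0.5]
[[0.786, 0.371, 0.494], [0.46, -0.885, -0.067], [0.413, 0.28, -0.867]]
tilt deg 29.91422740340102 az -0.1343125235686257
```

```bash
python3 -m pendant '.026 -.05 0 0;.026 -.05 0 0;.03 -.03 -.04 0;.03 0 -.04 0'; python3 st.py
```

```text
time_s: 6.82
eef_pos: [465.2, 16.7, 751.3]
ee_rot: [0.094, 0.937, 0.222, 0.254]
force: [0.0, -0.6, 1.1]
grip_width: 1.0
grip_force: 0.0
t 6.825 q [-0.256  0.252  0.188  0.084  2.157  0.915] pos [465.2  16.7 751.3] F [ 0.  -0.6  1.1]
[[0.773, 0.368, 0.517], [0.463, -0.884, -0.063], [0.433, 0.288, -0.854]]
tilt deg 31.36204800820323 az -0.12129414496165114
```

```bash
python3 -m pendant '.04 0.02 -.03 0;.04 0.02 -.03 0;.04 0.02 -.03 0'; python3 st.py
```

```text
time_s: 7.2
eef_pos: [474.3, 16.5, 766.8]
ee_rot: [0.104, 0.925, 0.218, 0.292]
force: [-0.7, -0.8, 0.0]
grip_width: 1.001
grip_force: 0.0
t 7.2 q [-0.262  0.241  0.187  0.102  2.087  0.924] pos [474.3  16.5 766.8] F [-0.7 -0.8  0. ]
[[0.734, 0.343, 0.586], [0.465, -0.883, -0.066], [0.495, 0.321, -0.808]]
tilt deg 36.11201901780831 az -0.11179785593278066
```

Tilt 36°, azimuth -0.112, which is what I need. Now I'll turn the tool across the handle and come down in front of it.

```bash
python3 -m pendant '0 0 0 .173;0 0 0 .173;0 0 0 .173;0 0 0 .173;0 0 0 .173;0 0 0 .173' 0.6 40; python3 -m pendant '-.03 .022 .0413 0;-.03 .022 .0413 0;-.03 .022 .0413 0;-.03 .022 .0413 0;-.03 .022 .0413 0;-.03 .022 .0413 0;-.03 .022 .0413 0;-.03 .022 .0413 0;-.03 .022 .0413 0;-.03 .022 .0413 0';python3 st.py
```

```text
time_s: 7.95
eef_pos: [474.1, 16.7, 766.7]
ee_rot: [-0.055, 0.911, -0.272, 0.305]
force: [-0.6, 0.3, 0.8]
grip_width: 0.6
grip_force: 0.0
time_s: 9.2
eef_pos: [421.6, -36.5, 266.4]
ee_rot: [-0.054, 0.912, -0.269, 0.305]
force: [1.2, -1.0, -0.0]
grip_width: 0.598
grip_force: 0.0
t 9.2 q [-0.513 -0.285  2.142  0.354  0.725  1.433] pos [421.6 -36.5 266.4] F [ 1.2 -1.  -0. ]
[[0.669, -0.458, 0.585], [-0.524, -0.849, -0.066], [0.527, -0.262, -0.808]]
tilt deg 36.079225361230804 az -0.11191476763663974
```

```bash
python3 -m pendant '-.029 .018 .037 0;0 0 0 0';python3 st.py; python3 - <<'E'
from rig import viewer
import cv2,numpy as np
v=viewer.capture("wrist");cv2.imwrite("pics/w1.png",v["color"][:,:,::-1]);np.save("w1.npy",np.array([v["vertical_fov"],v["cx"],v["cy"]]));np.save("w1p.npy",v["pose"])
E
```

```text
time_s: 9.45
eef_pos: [414.6, -38.2, 215.6]
ee_rot: [-0.055, 0.913, -0.27, 0.302]
force: [0.3, 0.1, 1.2]
grip_width: 0.6
grip_force: 0.0
t 9.45 q [-0.533 -0.234  2.247  0.444  0.596  1.31 ] pos [414.6 -38.2 215.6] F [0.3 0.1 1.2]
[[0.673, -0.459, 0.58], [-0.526, -0.848, -0.062], [0.521, -0.263, -0.812]]
tilt deg 35.70181309590071 az -0.10729051143218027
```

View pics/w1.png

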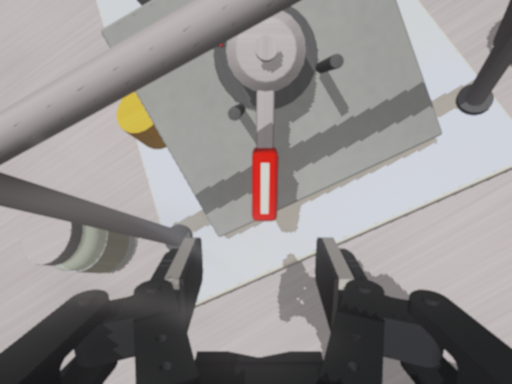

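The wrist picture shows the handle upright at (265,150)–(265,219), the boss at (266,47), and the fingers straddling column 260. The jaws are aligned across the handle. I'll work out the handle's offset in tool axes.

```bash
python3 - <<'E'
from geo import *
from rig import ctrl
from scipy.spatial.transform import Rotation as R
f,cx,cy=np.load("w1.npy");v=dict(vertical_fov=f,cx=cx,cy=cy,pose=np.load("w1p.npy"))
s=ctrl.sense();w,x,y,z=s["ee_rot"];M=R.from_quat([x,y,z,w]).as_matrix();p=np.array(s["eef_pos"])
fp=192/np.tan(np.radians(f/2));P=np.array(v["pose"]);print("cam in tool",M.T@(P[:3,3]-p),(M.T@P[:3,:3]).round(3).tolist())
a,b=ray(v,(265,150)),ray(v,(265,219.5));u=a[1]/(a[1]@M[:,2]);w_=b[1]/(b[1]@M[:,2]);dep=56/np.linalg.norm(u-w_)
H=a[0]+dep*(u+w_)/2;print("top depth",dep,"Htop",H,"tool coords",M.T@(H-p))
H2=np.array([488.5,-50.6,115])
print("fit centre in tool",M.T@(H2-p), "wrist centre",M.T@(H-p)+[0,0,16])
for q in[(266,48),(265,150),(265,219.5)]: print(M.T@ray(v,q)[1])
E
```

```text
cam in tool [  70.51603358    1.33640951 -140.87049052] [[-0.0, -0.957, -0.291], [1.0, -0.001, 0.002], [-0.002, -0.291, 0.957]]
top depth 253.03405490975854 Htop [476.02717063 -49.85057867 123.88586049] tool coords [ -3.6034018    6.8394883  112.16356439]
fit centre in tool [  0.48657242   4.10197378 126.68491923] wrist centre [ -3.6034018    6.8394883  128.16356439]
[0.09781263 0.02234561 0.99495395]
[-0.17927411  0.02083099  0.9835786 ]
[-0.37416939  0.02069165  0.92712951]
```

```bash
python3 -m pendant '-.001 .003 .036 0;-.001 .003 .036 0;0 0 .036 0;0 0 .035 0;0 0 0 0'; python3 -m pendant '0 0 0 0;0 0 0 0;0 0 0 0;0 0 0 0' 0 60;python3 st.py
```

```text
time_s: 10.12
eef_pos: [497.2, -51.4, 99.9]
ee_rot: [-0.055, 0.912, -0.268, 0.304]
force: [-0.9, 0.3, 0.5]
grip_width: 0.598
grip_force: 0.0
time_s: 10.62
eef_pos: [495.6, -51.8, 100.7]
ee_rot: [-0.054, 0.912, -0.268, 0.305]
force: [-6.5, -1.6, 8.2]
grip_width: 0.225
grip_force: 60.1
t 10.625 q [-0.442  0.214  2.202  1.016  0.227  0.757] pos [495.6 -51.8 100.7] F [-6.5 -1.6  8.2]
[[0.67, -0.456, 0.586], [-0.522, -0.85, -0.065], [0.528, -0.262, -0.808]]
tilt deg 36.129220911274345 az -0.1110994955555194
```

Gripped: a 19 mm width at 60 N matches the handle. Now I'll lift 12.5 mm.

```bash
python3 -m pendant '0 0 -.0045 0;0 0 -.0045 0;0 0 -.0045 0;0 0 0 0';python3 st.py
```

```text
time_s: 11.12
eef_pos: [488.3, -51.3, 111.7]
ee_rot: [-0.054, 0.912, -0.268, 0.306]
force: [9.2, -4.6, -4.0]
grip_width: 0.228
grip_force: 58.6
t 11.125 q [-0.45   0.173  2.212  0.919  0.249  0.851] pos [488.3 -51.3 111.7] F [ 9.2 -4.6 -4. ]
[[0.669, -0.456, 0.586], [-0.522, -0.85, -0.066], [0.529, -0.262, -0.807]]
tilt deg 36.153483963187234 az -0.11181102460178823
```

```bash
python3 -m pendant '.0011 .0149 0 -.15;.0011 .0149 0 -.15;0 0 0 0';python3 st.py
```

```text
time_s: 11.5
eef_pos: [477.7, -78.7, 106.0]
ee_rot: [-0.008, 0.942, -0.128, 0.31]
force: [10.7, -0.8, -2.9]
grip_width: 0.228
grip_force: 59.0
t 11.5 q [-0.543  0.174  2.234  1.044  0.291  0.347] pos [477.7 -78.7 106. ] F [10.7 -0.8 -2.9]
[[0.775, -0.236, 0.586], [-0.246, -0.967, -0.064], [0.582, -0.094, -0.808]]
tilt deg 36.09960366209291 az -0.10922175585561303
```

```bash
python3 -m pendant '.0011 .0149 0 -.15;.0011 .0149 0 -.15;.0011 .0149 0 -.15;.0011 .0149 0 -.15;0 0 0 0';python3 st.py; python3 - <<'E'
from rig import viewer
import cv2
v=viewer.capture("wrist");cv2.imwrite("pics/w2.png",v["color"][:,:,::-1])
v=viewer.capture("top");cv2.imwrite("pics/t2.png",v["color"][:,:,::-1])
E
```

```text
time_s: 12.12
eef_pos: [477.7, -135.9, 110.3]
ee_rot: [0.082, 0.938, 0.157, 0.298]
force: [14.1, 6.2, -2.5]
grip_width: 0.222
grip_force: 59.2
t 12.125 q [-0.691  0.194  2.189  1.018  0.394 -0.34 ] pos [ 477.7 -135.9  110.3] F [14.1  6.2 -2.5]
[[0.773, 0.246, 0.585], [0.344, -0.937, -0.06], [0.534, 0.248, -0.809]]
tilt deg 36.03403754376149 az -0.10229591824869873
```

View pics/w2.png

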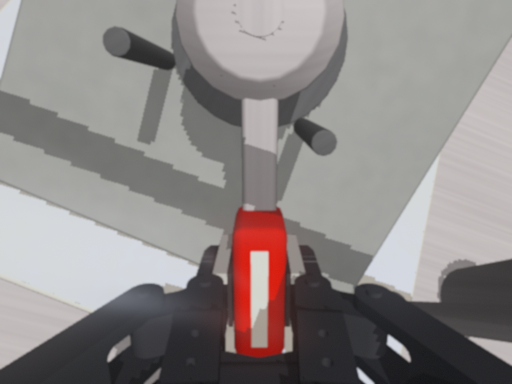

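The handle is held and the arm sits clear of the right pin at (315,135). Swing is -0.90, so I'll lower into the teeth.

```bash
python3 -m pendant '.001 0 .005 0;.001 0 .005 0;0 0 .0035 0;0 0 0 0';python3 st.py
```

```text
time_s: 12.72
eef_pos: [485.2, -136.7, 99.2]
ee_rot: [0.083, 0.939, 0.155, 0.297]
force: [-20.1, -2.5, 8.4]
grip_width: 0.229
grip_force: 63.6
t 12.725 q [-0.675  0.234  2.177  1.07   0.366 -0.382] pos [ 485.2 -136.7   99.2] F [-20.1  -2.5   8.4]
[[0.776, 0.242, 0.583], [0.341, -0.938, -0.064], [0.531, 0.248, -0.81]]
tilt deg 35.878650810008345 az -0.11010273106449067
```

```bash
python3 -m pendant '0 0 -.001 0;0 0 0 0;0 0 0 0' 0.5; python3 -m pendant '0 0 0 0;0 0 0 0;0 0 0 0;0 0 0 0' 0 60;python3 st.py
```

```text
time_s: 13.1
eef_pos: [486.0, -136.5, 100.7]
ee_rot: [0.083, 0.938, 0.156, 0.298]
force: [0.1, 0.1, 0.7]
grip_width: 0.498
grip_force: 0.0
time_s: 13.6
eef_pos: [485.7, -136.3, 100.4]
ee_rot: [0.083, 0.938, 0.156, 0.297]
force: [-2.3, 0.9, 2.2]
grip_width: 0.226
grip_force: 61.1
t 13.6 q [-0.674  0.232  2.176  1.067  0.368 -0.378] pos [ 485.7 -136.3  100.4] F [-2.3  0.9  2.2]
[[0.775, 0.243, 0.584], [0.341, -0.938, -0.063], [0.532, 0.248, -0.809]]
tilt deg 35.96234896026285 az -0.10750461000264398
```

```bash
python3 -m pendant '.0011 -.0149 0 .15;.0011 -.0149 0 .15;.0011 -.0149 0 .15;0 0 0 0';python3 st.py
```

```text
time_s: 14.1
eef_pos: [483.1, -93.2, 95.3]
ee_rot: [0.016, 0.949, -0.058, 0.309]
force: [-3.6, -6.4, 0.7]
grip_width: 0.222
grip_force: 61.2
t 14.1 q [-0.571  0.217  2.22   1.133  0.291  0.084] pos [483.1 -93.2  95.3] F [-3.6 -6.4  0.7]
[[0.803, -0.12, 0.584], [-0.1, -0.993, -0.066], [0.588, -0.005, -0.809]]
tilt deg 36.021469490861286 az -0.11296012371136298
```

```bash
python3 -m pendant '.0011 -.0149 0 .15;.0011 -.0149 0 .15;.001 -.0139 0 .14;0 0 0 0';python3 st.py; python3 - <<'E'
from rig import viewer
import cv2,numpy as np
v=viewer.capture("wrist");w=v["color"][:,:,::-1]
v=viewer.capture("top");t=cv2.resize(v["color"][120:220,220:360,::-1],(512,366),interpolation=cv2.INTER_CUBIC)
v=viewer.capture("scene");s=cv2.resize(v["color"][185:240,225:305,::-1],(512,352),interpolation=cv2.INTER_CUBIC)
o=np.vstack([t,s]);o=cv2.resize(o,(400,560));o=np.hstack([o,cv2.resize(cv2.copyMakeBorder(w,0,176,0,0,cv2.BORDER_CONSTANT),(400,438))[:438] if 0 else cv2.copyMakeBorder(cv2.resize(w,(400,300)),0,260,0,0,cv2.BORDER_CONSTANT)])
cv2.imwrite("pics/m3.png",o)
E
```

```text
time_s: 14.6
eef_pos: [496.0, -52.9, 101.1]
ee_rot: [-0.051, 0.913, -0.265, 0.305]
force: [-3.9, -11.0, -1.7]
grip_width: 0.223
grip_force: 61.6
t 14.6 q [-0.442  0.214  2.2    0.998  0.227  0.766] pos [496.  -52.9 101.1] F [ -3.9 -11.   -1.7]
[[0.674, -0.452, 0.585], [-0.515, -0.855, -0.068], [0.53, -0.255, -0.808]]
tilt deg 36.055645515091776 az -0.11595534333532788
```

View pics/m3.png

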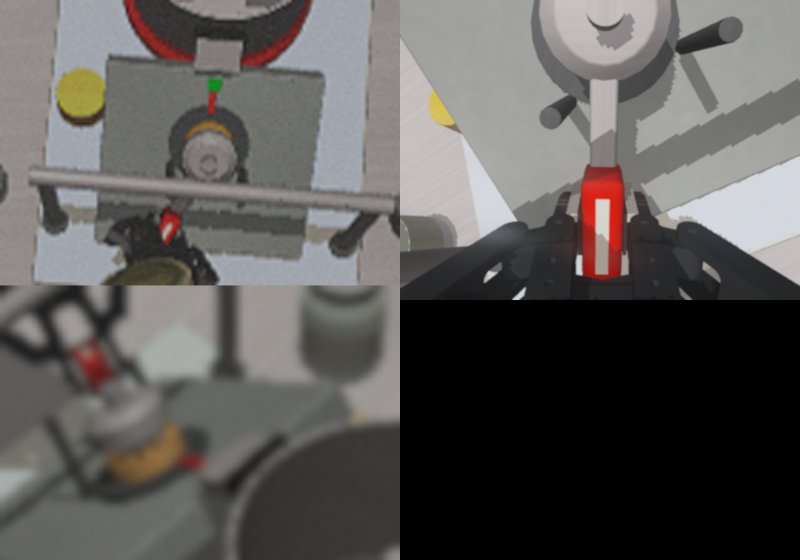

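The pointer now points at the green patch: tip at (213,92), patch at (215,86). I'll measure how far inside it is.

```bash
python3 - <<'E'
from geo import *
from rig import viewer
import cv2
t=viewer.capture("top")
a=np.radians(35);psi=-.116;h=np.array([np.cos(psi),np.sin(psi),0]);u=np.array([0,0,1.])
F=np.c_[h*np.cos(a)+u*np.sin(a),[-np.sin(psi),np.cos(psi),0],-h*np.sin(a)+u*np.cos(a)];P=np.array([588.2,-106.9,120.5])
def deck(p,hh):
    o,d=ray(t,p);n=F[:,2];q=o+d*(((P+n*hh-o)@n)/(d@n));return F.T@(q-P)
def pts(img,kind):
    H=cv2.cvtColor(img,cv2.COLOR_RGB2HSV).astype(int)
    m=(H[...,1]>120)&(H[...,2]>60)&((H[...,0]<8)|(H[...,0]>172)) if kind=="r" else (H[...,1]>120)&(H[...,0]>45)&(H[...,0]<80)
    k=np.zeros_like(m);k[140:172,272:310]=1;return np.argwhere(m&k)[:,::-1]
for n,img in(("start",cv2.imread("pics/top0.png")[:,:,::-1].copy()),("now",t["color"])):
    for kind in "rg":
        p=pts(img,kind)
        q=np.array([deck(x,3 if kind=="r" else 0) for x in p]);c=q.mean(0);ang=-np.arctan2(q[:,1],q[:,0])
        print(n,kind,len(p),"centre",c.round(1),"angle cw",-np.arctan2(c[1],c[0]).round(3),"range",ang.min().round(2),ang.max().round(2))
E
```

```text
start r 44 centre [67.3 10.5  3. ] angle cw -0.155 range -1.04 0.42
start g 18 centre [62.8  0.5 -0. ] angle cw -0.008 range -0.1 0.1
now r 42 centre [74.9 -2.8  3. ] angle cw 0.037 range -0.55 0.42
now g 18 centre [62.8  0.5 -0. ] angle cw -0.008 range -0.1 0.1
```

```bash
python3 - <<'E'
from geo import *
from rig import viewer
import cv2
t=viewer.capture("top")
a=np.radians(35);psi=-.116;h=np.array([np.cos(psi),np.sin(psi),0]);u=np.array([0,0,1.])
F=np.c_[h*np.cos(a)+u*np.sin(a),[-np.sin(psi),np.cos(psi),0],-h*np.sin(a)+u*np.cos(a)];P=np.array([588.2,-106.9,120.5])
def deck(p,hh):
    o,d=ray(t,p);n=F[:,2];q=o+d*(((P+n*hh-o)@n)/(d@n));return F.T@(q-P)
for n,img in(("start",cv2.imread("pics/top0.png")[:,:,::-1].copy()),("now",t["color"])):
    H=cv2.cvtColor(img,cv2.COLOR_RGB2HSV).astype(int);m=(H[...,1]>100)&(H[...,2]>60)&((H[...,0]<10)|(H[...,0]>170))
    k=np.zeros_like(m);k[149:168,274:304]=1;p=np.argwhere(m&k)[:,::-1]
    q=np.array([deck(x,5) for x in p])[:,:2];q=q[np.hypot(*q.T)<62];c=q.mean(0);print(n,len(q),c.round(1),"cw",-np.arctan2(c[1],c[0]).round(3),"r",np.hypot(*q.T).min().round(),np.hypot(*q.T).max().round())
E
```

```text
start 18 [26.9 36.1] cw -0.931 r 34.0 57.0
now 16 [43.9  2.8] cw -0.063 r 32.0 56.0
```

About 0.05 short of the patch's middle, so I'll nudge on 0.05.

```bash
python3 -m pendant '.0001 -.005 0 .05;0 0 0 0;0 0 0 0'; python3 -m pendant '0 0 0 0;0 0 0 0;0 0 0 0' 0.6;python3 st.py
python3 - <<'E'
from geo import *
from rig import viewer
import cv2
t=viewer.capture("top")
a=np.radians(35);psi=-.116;h=np.array([np.cos(psi),np.sin(psi),0]);u=np.array([0,0,1.])
F=np.c_[h*np.cos(a)+u*np.sin(a),[-np.sin(psi),np.cos(psi),0],-h*np.sin(a)+u*np.cos(a)];P=np.array([588.2,-106.9,120.5])
def deck(p,hh):
    o,d=ray(t,p);n=F[:,2];q=o+d*(((P+n*hh-o)@n)/(d@n));return F.T@(q-P)
img=t["color"];H=cv2.cvtColor(img,cv2.COLOR_RGB2HSV).astype(int);m=(H[...,1]>100)&(H[...,2]>60)&((H[...,0]<10)|(H[...,0]>170))
k=np.zeros_like(m);k[149:168,274:304]=1;p=np.argwhere(m&k)[:,::-1]
q=np.array([deck(x,5) for x in p])[:,:2];q=q[np.hypot(*q.T)<62];c=q.mean(0);print(len(q),c.round(1),"cw",-np.arctan2(c[1],c[0]).round(3))
E
```

```text
time_s: 15.22
eef_pos: [498.1, -49.3, 102.3]
ee_rot: [-0.058, 0.907, -0.287, 0.304]
force: [-1.9, -10.0, -1.4]
grip_width: 0.227
grip_force: 61.2
time_s: 15.6
eef_pos: [497.9, -46.9, 102.2]
ee_rot: [-0.061, 0.907, -0.286, 0.303]
force: [0.1, 0.1, 0.4]
grip_width: 0.599
grip_force: 0.0
t 15.6 q [-0.427  0.214  2.194  0.965  0.226  0.86 ] pos [497.9 -46.9 102.2] F [0.1 0.1 0.4]
[[0.653, -0.482, 0.584], [-0.555, -0.829, -0.063], [0.515, -0.283, -0.809]]
tilt deg 35.96298123038506 az -0.10741821115179524
19 [42.8  0.2] cw -0.005
```

The pointer is at the patch's middle. I'll back out along the tool axis and check.

```bash
python3 -m pendant '0 0 -.03 0;0 0 -.05 0;0 0 -.055 0;0 0 -.055 0;0 0 0 0';python3 st.py
python3 - <<'E'
from rig import viewer
import cv2,numpy as np
w=viewer.capture("wrist")["color"][:,:,::-1]
t=cv2.resize(viewer.capture("top")["color"][110:230,210:370,::-1],(400,300),interpolation=cv2.INTER_CUBIC)
cv2.imwrite("pics/m4.png",np.hstack([cv2.resize(w,(400,300)),t]))
E
```

```text
time_s: 16.27
eef_pos: [386.7, -35.3, 259.8]
ee_rot: [-0.059, 0.906, -0.285, 0.307]
force: [-0.2, -1.1, -0.4]
grip_width: 0.599
grip_force: 0.0
t 16.275 q [-0.589 -0.391  2.227  0.402  0.766  1.377] pos [386.7 -35.3 259.8] F [-0.2 -1.1 -0.4]
[[0.649, -0.481, 0.59], [-0.553, -0.83, -0.068], [0.523, -0.282, -0.804]]
tilt deg 36.441246694048694 az -0.11481054039705824
```

View pics/m4.png

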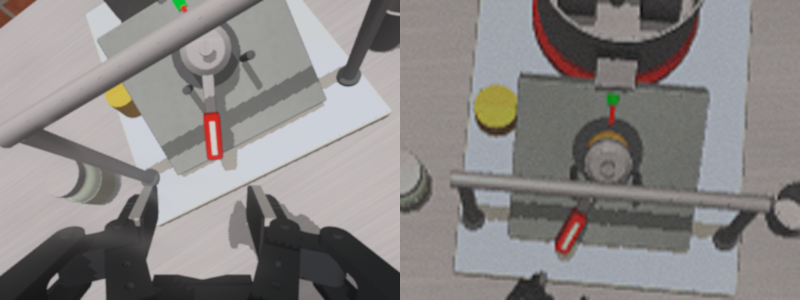

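The pointer at (612,115) runs straight into the green patch at (613,99). The lever is released and everything else is in place. Handing in.

```bash
python3 -c "
from rig import ctrl
print(ctrl.finish_job())"
```

```text
the job is handed in; nothing more can be done
None
```

The job is handed in: I lifted the lever, swung it back two teeth, dropped it into the teeth and turned it clockwise until the red pointer sat at the middle of the green patch. I then released the lever, about 16 s in, and the last picture showed nothing else moved.

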